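# Set the throwing gauge to the pot on the turntable

## Task

Set the throwing gauge for the pot that stands on the turntable: pull the sleeve's spring plunger up out of its parking slot, slide the sleeve along the bar until its pointer is over that pot's rim, and let the plunger drop fully home in the hole there, then let go. Work gently: never force the pin hard against the brass strip, and leave the pots and the other things where they are.

Things in the scene. Friction and masses are not known exactly. Their poses are not given: they have to be found in the camera images.
- gauge: Throwing gauge's stand: round aluminium turntable (210 mm across, top 30 mm above the table) and beside it a steel post on a foot. Origin on the table under the turntable's centre; z up; y runs along the gauge's bar, from the post (y = -235 mm) inward to the turntable's centre; the bar lies over x = 0. Fixed, but placed and turned anew in every run.
- wheel (a point): Centre of the turntable's top face, where one pot stands.
- bar: Square dark steel bar, 24 x 24 mm, underside 115 mm above the table, from the post out over the turntable; origin and axes as the gauge. On top an 8 mm thick brass strip (top at 147 mm) with, from the post inward, a parking slot 24 mm long and three round 11 mm holes (1.5 mm play each side of the pin), nominally at y = -95, -65, -35 mm (slot -135).
- sleeve (a joint): How far (m) the sleeve has slid along the bar from its parking place towards the turntable's centre. Grey-painted steel box tube, 56 mm long, 42 wide, from 108 to 160 mm above the table. Starts at about 0; nominal holes at 0.040, 0.070, 0.100. Stops at -0.014 and 0.120. Friction about 4 N, some 6 N with the pin riding on the strip; it stays where it is left.
- pointer (a point): Tip of the pointer under the sleeve, straight below the plunger, 97 mm above the table (pot rims are at 90 mm). The brass strip is hand-made and hand-fitted: each hole sits up to 8 mm either way along the bar from nominal, not the same in every run, shown by none of these readings. Find the hole by feel or by eye; the pointer is then within 8 mm of the rim, which is right.
- plunger (a joint): Height (m) of the spring plunger in the sleeve: 0 = fully home, its 8 mm thick flat-ended pin 8 mm deep in the slot or a hole; 0.008 = pin riding on the strip's top; 0.016 = pulled to its stop. The spring pushes down with 7 N when home, 12.6 N at the stop; let go over a hole, it drops in by itself. Starts at 0, in the slot. Over 25 N between pin and strip harms them.
- knob (a point): On the plunger's upright axis at the height to grip: 30 mm above the sleeve's top when home (190 mm above the table). Black round knob, 20 mm across from 18 mm below to 16 mm above this point; on it a flange 28 mm across, 7 mm thick; below it a bare 10 mm stem. Rises with the plunger and goes sideways with the sleeve, which it carries along.
- dish: Wide terracotta bowl, rim radius 95 mm (belongs to the hole nearest the parking slot, sleeve about 0.040). 60 mm high like all three pots; origin at its underside's centre. Any one of the three pots stands on the turntable, the other two on the ware board at the right.
- bowl: Middle terracotta bowl, rim radius 65 mm (belongs to the middle hole), 60 mm high; origin at its underside's centre.
- beaker: Small terracotta beaker, rim radius 35 mm (belongs to the hole nearest the turntable's centre), 60 mm high; origin at its underside's centre.
- knife: Bystander: flat wooden spatula 170 mm long lying near the turntable; origin at its underside's centre. Leave it.
- rib: Bystander: wooden throwing rib 50 x 90 x 8 mm lying near the bar; origin at its underside's centre. Leave it.
- slip: Bystander: grey jar 60 mm across, 85 mm high, behind the post; origin at its underside's centre. Leave it.
- brush: Bystander: brush 190 mm long; origin at its underside's centre. Leave it.
- watercup: Bystander: white mug 84 mm across, 75 mm high; origin at its underside's centre. Leave it.
- kilnprop: Bystander: clay-coloured block 45 x 45 x 70 mm near the post; origin at its underside's centre. Leave it.
Things that resemble listed ones, but are neither listed nor needed, are in the scene too. Leave any turquoise look-alike of the dish alone. What is shaped like the bowl but purple is not meant.

How it is judged:
By the outcome, as a careful person would: the job done as asked, in the order asked, and still so for the second after the job is handed in, with the robot touching nothing.
It also fails if it takes over 40 s, if anything falls off the work surface, if the arm or the gripper's body presses on something with over 40 N, if the wrist force passes 120 N, or if a joint passes its speed limit or range.

## Robot

A 6-joint arm with a two-finger parallel gripper is mounted at the origin on the work surface. World frame = base frame: x ahead of the robot, y to its left, z up, the work surface at z = 0. Lengths are in mm, angles in rad, forces in N, time in s.
With the tool pointing down it reaches from about 300 to 825 mm from the base axis. Payload 5.4 kg.
Tool frame: the origin (TCP) lies midway between the tips of the shut fingers; the grasp point (between the pads) lies 19 mm behind it (tcp_to_grasp is the distance from the TCP to the grasp point, in mm); x points along the fingers, z is the direction in which the jaws open and shut, and the axes are right-handed (so a half turn about x gives the same grasp; the last joint's range is limited). The gripper opens to 92 mm and grips with 3 to 60 N. Pads are 20 mm wide; open, the fingers measure 128 mm over their backs; the gripper's body (75 mm by 189 mm) begins 69 mm behind the grasp point.
Start: joints at [-1.468, 0.158, 1.597, -0, 1.386, -0.21], TCP at [176.917, -547.089, 183.901] pointing down, gripper open.
Joint ranges: [-2.91, 2.91], [-0.94, 2.29], [0.18, 2.7], [-1.29, 4.43], [0.17, 2.64], [-3, 3]. Speed limits (rad/s): [2.57, 2.57, 3.14, 3.14, 3.14, 3.14].

## Interface

Orientations are given as a unit quaternion [x, y, z, w].
In Python, from station import read_state, grab_frame, camera_info, job_done, tcp_to_grasp gives the robot as it stands.
- The arm moves only by the tool drive_tool, never from a script. Its argument "moves" is a list of rows, each a list of 7 numbers: the opening in per cent of the stroke, from 0 (shut) to 100 (fully open), then the shift along the tool's x, y, z in mm, then the turn, a rotation vector about the tool's x, y, z in degrees. A call has 1 to 20 rows; each row shifts and turns the commanded pose from where the row before left it, along the tool's axes as they then stand; what a row does not reach is not made up. A row lasts 1/10 s, in which the tool goes at most 50 mm and 8.59 degrees, less where a joint would pass 70% of its speed; a pose out of reach is approached as far as the arm can. A call with a gripper value outside its range is refused whole. The fingers move at their own pace and stop on an object; the grip force is fixed at half the most. Time passes only in rows, so rows that do not move let the fingers close. It gives the time, the measured TCP pose, the force and the opening at its end, in the units of the state.
- read_state(): the state, without advancing time (a new reading comes with each control period).
- grab_frame(name): name is "scene" or "top" or "wrist"; returns (picture, depth): 480x640x3 uint8, red, green, blue; 480x640 float32, mm along the optical axis (not along the pixel's ray), 0 where there is no reading.
- camera_info(name): a dict with "camera_matrix" (3x3 intrinsics, pixels), "R" (3x3) and "t" (3): a world point X has camera coordinates R X + t; the wrist camera has in their place "hand_eye" (4x4, takes a point from camera to tool coordinates, whose origin is the TCP and whose axes are the tool frame's). Camera axes: x right, y down, z forward; pixel columns grow to the right and rows downward; lengths in mm; the calibration is good to about 2 mm. A picture is of the moment at which its call begins: read the wrist's pose just before it. camera_info takes no time and is no camera call.
- job_done(): hands the job in, once; it reports no verdict.
The state is a dict: "time_s": time; "joints": joint angles; "qd": joint speeds; "tau": joint torques, N m; "tcp_pos": TCP position; "eef_rot": TCP orientation; "wrist_force": force on the tool from outside, world axes, zero at the start; "torque": the same for the moment, N m; "opening": opening from 0.0 (shut) to 1.0 (fully open).
Only numpy, scipy, OpenCV 4.12 (cv2) and the standard library are available. Lean on these libraries where they do the work, as an engineer would, in place of code of your own. Each camera call takes 0.05 s, during which the arm holds its last target.

## Working session

There is one attempt and no reset: what is moved stays moved. The work goes in short steps, Python scripts to look and compute and a tool call to move; the robot and the scene stay as the last step left them, time stands still between calls to the robot, and variables do not carry over. Pictures are saved under pics/ and viewed, and the job is handed in when it is done.

Besides the shell and the picture viewer there is one more tool, called after "Call:" as name([rows], argument=value, ...), one row to a line, values as JSON. drive_tool: Moves the arm, as the interface text tells. Its arguments: {"type":"object","properties":{"moves":{"type":"array"}},"required":["moves"]}

```bash
mkdir -p pics
cat > h.py <<'E'
import numpy as np,cv2
from station import *
def save(n,im): cv2.imwrite('pics/'+n,cv2.cvtColor(im,cv2.COLOR_RGB2BGR))
def world(cam,u,v,d):
    c=camera_info(cam);K=np.array(c['camera_matrix']);p=np.linalg.inv(K)@[u,v,1.]*d
    return np.array(c['R']).T@(p-np.array(c['t']))
def plane(cam,u,v,z):
    c=camera_info(cam);K=np.array(c['camera_matrix']);R=np.array(c['R']);t=np.array(c['t'])
    r=R.T@np.linalg.inv(K)@[u,v,1.];o=-R.T@t
    return o+r*(z-o[2])/r[2]
E
python3 - <<'E'
from h import *
for n in('scene','top'):
    a,d=grab_frame(n);save(n+'1.png',a);np.savez('/tmp/'+n+'1.npz',a=a,d=d)
print(read_state());print(camera_info('top'),camera_info('wrist'),tcp_to_grasp)
E
```

```text
{'time_s': 0.1, 'joints': array([-1.46811164e+00,  1.58968615e-01,  1.59807973e+00, -1.37393144e-05,
        1.38623563e+00, -2.10075609e-01]), 'qd': array([ 0.00088028, -0.00222994, -0.00199914, -0.00034904,  0.0005547 ,
        0.00190367]), 'tau': array([-1.33636726e-05, -3.86502707e+01, -3.22960281e+01,  7.03494041e-02,
        3.39630037e-02, -4.10890334e-05]), 'tcp_pos': array([ 176.84348829, -546.48171272,  183.04053099]), 'eef_rot': array([ 0.41646784,  0.57217394, -0.41558439,  0.57136778]), 'wrist_force': array([ 0.34089705,  0.49081697, -0.12330676]), 'torque': array([-0.04757888,  0.03016459, -0.04794293]), 'opening': 0.9988666160950986}
{'camera_matrix': array([[446.38799564,   0.        , 304.38004053],
       [  0.        , 446.38799564, 226.02691242],
       [  0.        ,   0.        ,   1.        ]]), 'R': array([[ 0.00598977, -0.99997335,  0.0041732 ],
       [-0.99394087, -0.00641157, -0.10972894],
       [ 0.10975278, -0.00349066, -0.99395279]]), 't': array([ -89.0900994 ,  496.04124724, 1357.80807009])} {'camera_matrix': array([[427.46876587,   0.        , 315.0797575 ],
       [  0.        , 427.46876587, 240.64184494],
       [  0.        ,   0.        ,   1.        ]]), 'hand_eye': array([[ 1.52140845e-03, -2.41402812e-01,  9.70423808e-01,
        -1.99813208e+02],
       [ 7.54214005e-04, -9.70424378e-01, -2.41404136e-01,
         6.73561639e+01],
       [ 9.99998558e-01,  1.09918152e-03, -1.29434247e-03,
         1.72466123e-01],
       [ 0.00000000e+00,  0.00000000e+00,  0.00000000e+00,
         1.00000000e+00]])} 18.700000000000003
```

View pics/scene1.png

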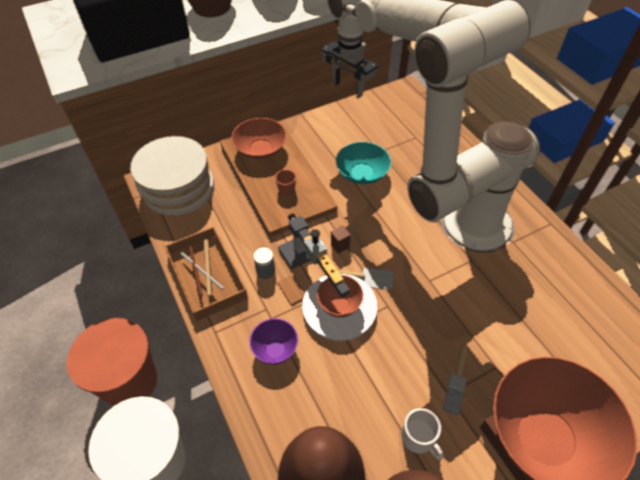

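View pics/top1.png

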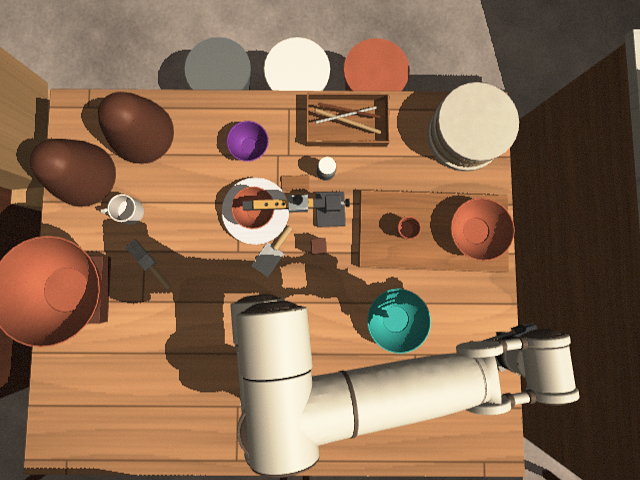

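Run:
```python
from h import *
a=np.load('/tmp/top1.npz')['a'];d=np.load('/tmp/top1.npz')['d']
save('z1.png',cv2.resize(a[165:265,215:365],(800,533),interpolation=cv2.INTER_CUBIC))
print(d[195:212:2,280:330:3].astype(int))
b=np.load('/tmp/scene1.npz')['a']
save('z2.png',cv2.resize(b[200:340,250:410],(685,600),interpolation=cv2.INTER_CUBIC))
```

```text
[[1398 1401 1427 1422 1424 1420 1208 1422 1427 1262 1427 1419 1407 1408
  1410 1407 1406]
 [1399 1393 1426 1263 1262 1216 1207 1209 1263 1265 1424 1424 1404 1403
  1412 1284 1272]
 [1393 1395 1385 1262 1260 1204 1204 1205 1257 1262 1277 1419 1409 1285
  1281 1283 1273]
 [1273 1276 1269 1263 1260 1205 1209 1211 1259 1256 1280 1281 1285 1280
  1287 1283 1276]
 [1270 1278 1272 1258 1259 1204 1208 1209 1259 1257 1271 1285 1276 1279
  1285 1283 1275]
 [1275 1279 1272 1258 1255 1262 1245 1261 1257 1259 1274 1281 1280 1279
  1280 1281 1277]
 [1264 1272 1274 1262 1256 1253 1261 1259 1258 1258 1271 1276 1278 1278
  1283 1282 1275]
 [1290 1294 1294 1256 1259 1259 1256 1256 1255 1256 1423 1420 1400 1401
  1397 1300 1277]
 [1386 1390 1394 1277 1278 1280 1282 1284 1280 1285 1422 1416 1399 1397
  1401 1396 1295]]
```

View pics/z1.png

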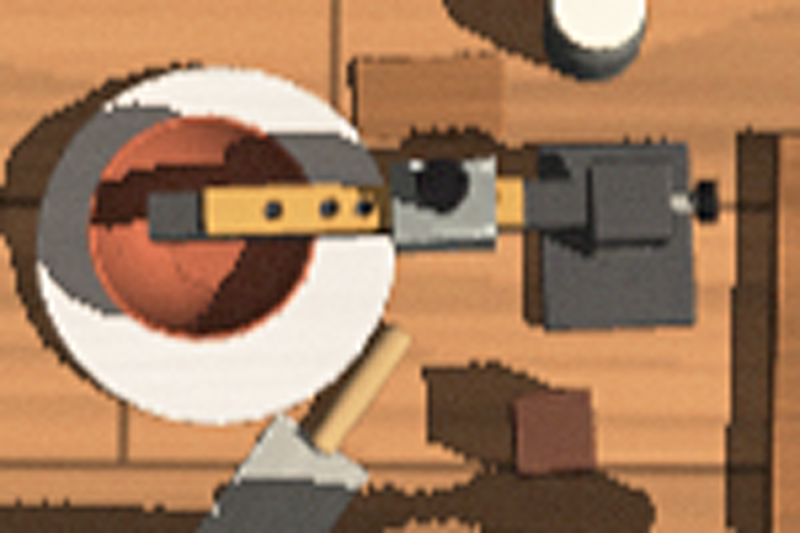

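View pics/z2.png

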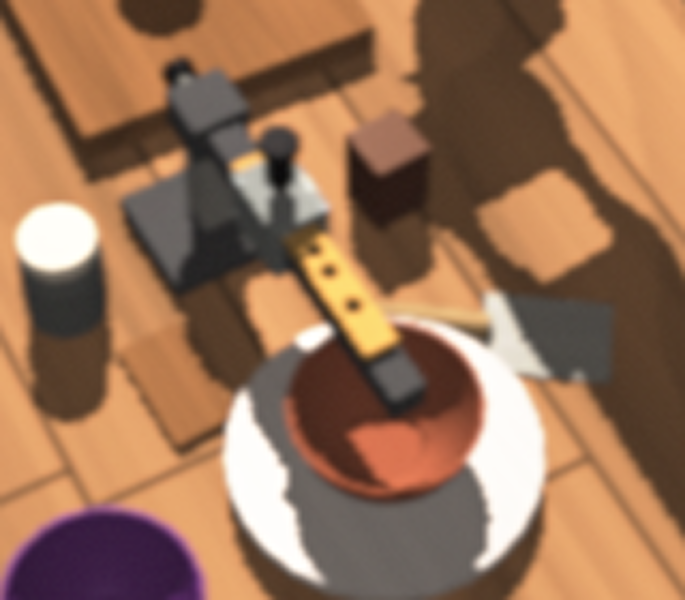

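Run:
```python
from h import *
P=lambda u,v,z:plane('top',215+(u+.5)/5.3333-.5,165+(v+.5)/5.33-.5,z)
H=[P(u,v,147) for u,v in((274,210),(329,208),(365,208))]
k=P(441,184,213)
post=P(634,203,147)
print('holes',H);print('knob',k)
c0=P(214,246,30);print('wheel',c0)
be=P(175,217,139); print('bar end',be)
print('slv', [P(*q,160) for q in((394,160),(496,158),(496,240),(392,240))])
print('rim', [P(*q,90) for q in((90,225),(315,225),(205,338))], P(205,115,90))
print('brass', [P(*q,147) for q in((204,187),(204,235),(385,187),(385,232),(524,180),(524,228))])
# better segmentation of the brass line
a=np.load('/tmp/top1.npz')['a'].astype(int)
for i in (0,1):
    print('spacing',np.linalg.norm(H[i+1]-H[i]))
print('knob-hole',[np.linalg.norm((k-h)[:2]) for h in H])
```

```text
holes [array([545.8246008 ,  24.20547024, 147.        ]), array([547.10155487,  -5.14731768, 147.        ]), array([547.22967985, -24.37407311, 147.        ])]
knob [549.1603319  -65.72681543 213.        ]
wheel [543.08725669  68.63432667  30.        ]
bar end [542.94496268  77.98172407 139.        ]
slv [array([570.98424425, -40.03618341, 160.        ]), array([572.42467864, -94.0829366 , 160.        ]), array([528.49078992, -94.31138155, 160.        ]), array([528.12804761, -39.40471708, 160.        ])]
rim [array([545.79823021, 131.43501256,  90.        ]), array([546.63039535,   5.98413071,  90.        ]), array([482.80244285,  66.14804002,  90.        ])] [608.60561495  68.4889585   90.        ]
brass [array([558.02034964,  61.80517179, 147.        ]), array([532.07919381,  61.32126957, 147.        ]), array([558.66869578, -34.93939967, 147.        ]), array([534.33630655, -35.19040046, 147.        ]), array([ 562.96221154, -109.26232522,  147.        ]), array([ 536.98682317, -109.36386351,  147.        ])]
spacing 29.380550883891345
spacing 19.22718232979852
knob-hole [np.float64(89.99412818343501), np.float64(60.614471131620924), np.float64(41.39778635177442)]
```

Run:
```python
from h import *
from scipy.spatial.transform import Rotation as R
s=read_state();M=R.from_quat(s['eef_rot']).as_matrix();print(M.round(3))
b=np.array([-.025,1,0]);b/=np.linalg.norm(b)
for sg in(1,-1):
    z=sg*b;x=np.array([0,0,-1.]);y=np.cross(z,x)
    T=np.stack([x,y,z],1)
    print(sg,'rotvec tool deg',np.degrees(R.from_matrix(M.T@T).as_rotvec()),'y',y)
```

```text
[[-0.     0.951  0.308]
 [ 0.002  0.308 -0.951]
 [-1.     0.    -0.002]]
1 rotvec tool deg [-1.63512052e+02  8.12857486e-03 -1.39487299e-01] y [-0.99968765 -0.02499219 -0.        ]
-1 rotvec tool deg [ 1.64878899e+01 -9.70791234e-02 -5.65725288e-03] y [0.99968765 0.02499219 0.        ]
```

Call:
drive_tool([
  [100, -45, 0, 0, 8.25, 0, 0],
  [100, -45, 0, 0, 8.25, 0, 0],
  [100, 0, 24, -31, 0, 0, 0],
  [100, 0, 24, -31, 0, 0, 0],
  [100, 0, 24, -31, 0, 0, 0],
  [100, 0, 24, -31, 0, 0, 0],
  [100, 0, 24, -31, 0, 0, 0],
  [100, 0, 24, -31, 0, 0, 0],
  [100, 0, 24, -31, 0, 0, 0],
  [100, 0, 24, -31, 0, 0, 0],
  [100, 0, 24, -31, 0, 0, 0],
  [100, 0, 24, -31, 0, 0, 0],
  [100, 0, 24, -31, 0, 0, 0],
  [100, 0, 24, -31, 0, 0, 0],
  [100, 0, 24, -31, 0, 0, 0],
  [100, 0, 24, -31, 0, 0, 0],
])

```text
time_s: 1.7
tcp_pos: [502.6, -103.3, 273.5]
eef_rot: [0.494, 0.506, -0.494, 0.506]
wrist_force: [0.5, -0.4, -0.2]
opening: 0.999
```

Call:
drive_tool([
  [100, 0, 23, -34, 0, 0, 0],
  [100, 0, 23, -34, 0, 0, 0],
  [100, 0, 0, 0, 0, 0, 0],
  [100, 0, 0, 0, 0, 0, 0],
])

```text
time_s: 2.1
tcp_pos: [546.1, -35.2, 273.2]
eef_rot: [0.493, 0.507, -0.494, 0.506]
wrist_force: [-0.2, -0.1, 0.6]
opening: 0.995
```

Run:
```python
from h import *
s=read_state();print(s['tcp_pos'],s['eef_rot'],s['joints'],s['wrist_force'])
a,d=grab_frame('wrist');save('w1.png',a);np.savez('/tmp/w1.npz',a=a,d=d,p=s['tcp_pos'],q=s['eef_rot'])
```

```text
[546.13608458 -35.16639708 273.24477482] [ 0.49290546  0.50695678 -0.49368698  0.50627285] [-2.84836757e-01  4.24591263e-02  1.54686686e+00 -5.23848499e-04
  1.55363879e+00  1.25933094e+00] [-0.24985129 -0.05702154  0.60987552]
```

View pics/w1.png

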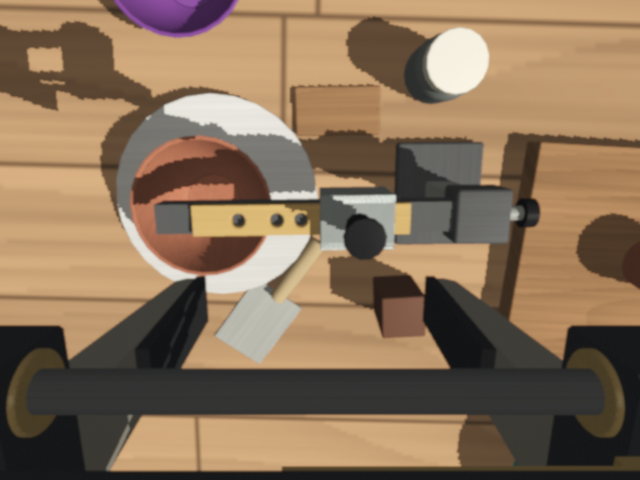

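```bash
cat >> h.py <<'E'
from scipy.spatial.transform import Rotation as Ro
def wplane(u,v,z,p,q):
    c=camera_info('wrist');K=np.array(c['camera_matrix']);H=np.array(c['hand_eye']);M=Ro.from_quat(q).as_matrix()
    r=M@H[:3,:3]@np.linalg.inv(K)@[u,v,1.];o=M@H[:3,3]+p
    return o+r*(z-o[2])/r[2]
def wdepth(u,v,d,p,q):
    c=camera_info('wrist');K=np.array(c['camera_matrix']);H=np.array(c['hand_eye']);M=Ro.from_quat(q).as_matrix()
    return M@(H[:3,:3]@(np.linalg.inv(K)@[u,v,1.]*d)+H[:3,3])+p
E
python3 - <<'E'
from h import *
f=np.load('/tmp/w1.npz');a=f['a'];d=f['d'];p=f['p'];q=f['q']
save('w1z.png',cv2.resize(a[170:270,150:420],(800,296),interpolation=cv2.INTER_CUBIC))
h=cv2.cvtColor(a,cv2.COLOR_RGB2HSV)
br=((h[...,0]>14)&(h[...,0]<30)&(h[...,1]>110)&(h[...,2]>120)).astype(np.uint8)
br[:200]=0;br[240:]=0;br[:,:188]=0;br[:,415:]=0
print(cv2.connectedComponentsWithStats(br)[2:])
g=cv2.cvtColor(a,cv2.COLOR_RGB2GRAY).astype(float)
for c in(238,277,301):
    y,x=np.mgrid[211:230,c-8:c+9];w=np.clip(110-g[211:230,c-8:c+9],0,None)
    u=(w*x).sum()/w.sum();v=(w*y).sum()/w.sum();print(u,v,wplane(u,v,147,p,q))
for pt in((324,194),(392,194),(324,240),(390,240)):print(pt,d[pt[1],pt[0]])
k=(g<60)&(d>0);k[:212]=0;k[262:]=0;k[:,:340]=0;k[:,392:]=0
ys,xs=np.nonzero(k);print('knob px',xs.min(),xs.max(),ys.min(),ys.max())
for z in(206,213):print(wplane(365,237,z,p,q))
print(np.median(d[230:245,358:372]),wdepth(365,237,np.median(d[230:245,358:372]),p,q))
print(wdepth(333,200,d[200,333],p,q),wdepth(220,210,d[210,220],p,q))
E
```

```text
(array([[     0,      0,    640,    480, 303614],
       [   396,    203,     14,     31,    414],
       [   190,    204,    121,     33,   3158],
       [   312,    234,      7,      4,     14]], dtype=int32), array([[320.17065419, 239.73085233],
       [402.53381643, 218.00724638],
       [244.16149462, 220.14344522],
       [314.        , 234.92857143]]))
239.4709521247983 221.10758472296934 [546.12030473  23.83988877 147.        ]
277.7188118811881 220.5720297029703 [547.36709137  -5.88439395 147.        ]
302.62830977503484 219.55245869002587 [548.70908566 -25.21821659 147.        ]
(324, 194) 318.3439
(392, 194) 315.0625
(324, 240) 324.54227
(390, 240) 323.332
knob px 345 384 214 259
[550.19086458 -67.00836694 206.        ]
[551.85930429 -66.13077907 213.        ]
268.4079 [551.62431512 -66.25438177 212.01409433]
[566.49158492 -47.66605965 159.27755989] [554.35626835  38.8652299  146.44526877]
```

View pics/w1z.png

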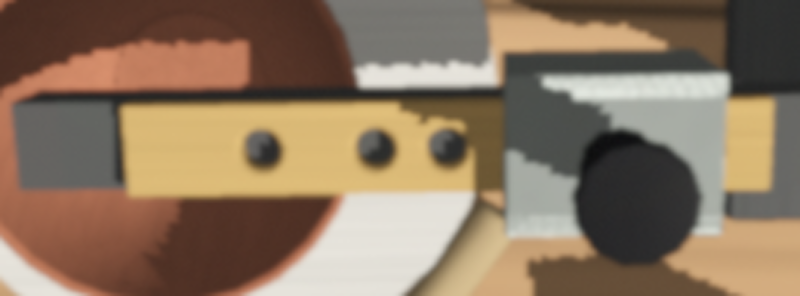

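Run:
```python
from h import *
f=np.load('/tmp/w1.npz');a=f['a'];d=f['d'];p=f['p'];q=f['q']
g=cv2.cvtColor(a,cv2.COLOR_RGB2GRAY).astype(int)
print('hole rows');
for v in(219,220,221,222): print(v,g[v,230:310])
for v in(206,220,236): print(v,'L',g[v,312:330],'R',g[v,384:402])
for v in range(222,250,4): print(v,g[v,338:390])
```

```text
hole rows
219 [187 172 146 119 104  98  93  82  65  59  55  49  48  63 102 142 170 183
 187 187 187 187 187 187 187 187 188 187 188 187 188 188 188 188 188 188
 189 191 189 175 146 116 102 100  96  92  87  75  57  47  46  52  77 118
 159 181 188 189 189 189 190 192 191 179 151 118 103 100  95  82  61  49
  46  45  45  47  59  81 100 103]
220 [185 169 144 121 105  99  93  80  60  48  46  45  45  58  92 134 166 181
 186 187 187 187 187 187 187 188 187 187 187 187 187 187 187 188 188 188
 189 190 188 173 145 116 102  97  88  77  70  61  50  45  46  50  71 113
 156 179 187 188 188 189 189 190 190 179 153 120 100  95  91  79  60  47
  46  45  45  49  64  94 118 121]
221 [184 168 144 121 104  98  92  79  59  47  45  44  45  58  92 135 168 182
 187 188 188 188 188 188 188 188 188 188 188 188 188 188 188 188 188 188
 189 190 188 175 148 117  99  89  77  61  52  49  45  45  46  52  74 116
 157 180 187 189 188 188 189 190 189 180 156 123  94  81  78  71  57  48
  46  45  47  52  70 103 131 134]
222 [185 170 145 118  98  90  85  73  56  46  44  44  47  61  97 140 171 184
 188 188 188 189 189 18
[... 1491 characters left out ...]
 49  50  50  50  51  52  54  64  93 131 158 169 172]
238 [170 170 170 166 152 120  74  42  39  39  40  40  41  41  41  42  42  41
  42  42  43  43  43  43  41  43  44  44  44  44  45  45  45  46  46  47
  47  47  48  48  49  48  50  51  51  52  58  79 116 149 167 172]
242 [179 179 179 178 171 146 101  54  38  39  40  40  40  41  40  40  41  40
  42  42  41  42  42  41  42  42  43  44  42  44  43  44  45  45  45  46
  47  47  48  48  48  48  50  50  52  54  68 104 144 170 177 178]
246 [196 196 199 199 195 182 154 107  59  40  38  39  39  39  40  41  39  41
  41  41  41  41  41  41  41  41  42  43  43  43  44  44  44  44  45  45
  46  46  47  48  48  49  49  50  56  79 117 153 178 191 196 196]
```

Call:
drive_tool([
  [60, 0, 3, 31, 0, 0, 0],
  [60, 40, 0, 0, 0, 0, 0],
  [60, 40, 0, 0, 0, 0, 0],
  [60, 10, 0, 0, 0, 0, 0],
  [60, 0, 0, 0, 0, 0, 0],
  [60, 0, 0, 0, 0, 0, 0],
])

```text
time_s: 2.75
tcp_pos: [551.0, -67.5, 186.0]
eef_rot: [0.494, 0.505, -0.494, 0.507]
wrist_force: [1.0, -0.2, 0.0]
opening: 0.601
```

Run:
```python
from h import *
s=read_state();print(s['tcp_pos'],s['wrist_force'],Ro.from_quat(s['eef_rot']).as_matrix().round(4))
a,d=grab_frame('wrist');save('w2.png',a)
```

```text
[550.98839108 -67.49262377 185.97135491] [ 1.01719197 -0.15527902  0.03615931] [[ 0.0027  0.9997  0.0241]
 [-0.001   0.0241 -0.9997]
 [-1.      0.0026  0.0011]]
```

View pics/w2.png

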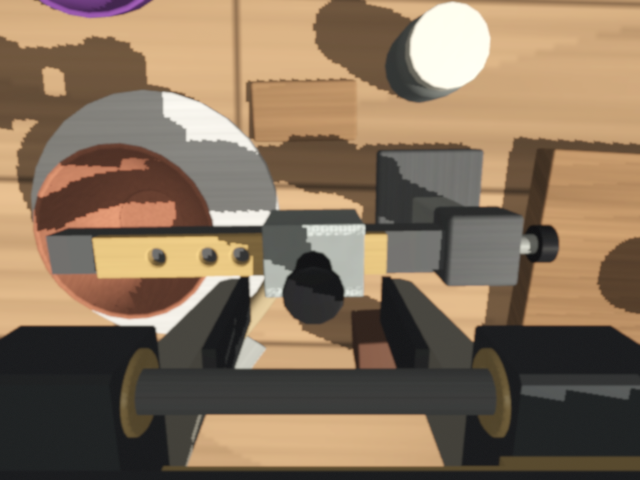

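Call:
drive_tool([
  [60, 10, 0, 0, 0, 0, 0],
  [60, 5, 0, 0, 0, 0, 0],
  [60, 0, 0, 0, 0, 0, 0],
  [20, 0, 0, 0, 0, 0, 0],
  [0, 0, 0, 0, 0, 0, 0],
  [0, 0, 0, 0, 0, 0, 0],
  [0, 0, 0, 0, 0, 0, 0],
])

```text
time_s: 3.5
tcp_pos: [550.3, -66.6, 169.1]
eef_rot: [0.494, 0.506, -0.494, 0.506]
wrist_force: [-0.9, 0.6, 0.6]
opening: 0.287
```

Run:
```python
from h import *
s=read_state();print(s['tcp_pos'],s['wrist_force'],s['opening'])
a,d=grab_frame('wrist');save('w3.png',a)
```

```text
[550.27215488 -66.58529276 169.14411272] [-0.87017873  0.57371302  0.63234671] 0.28733493998855186
```

View pics/w3.png

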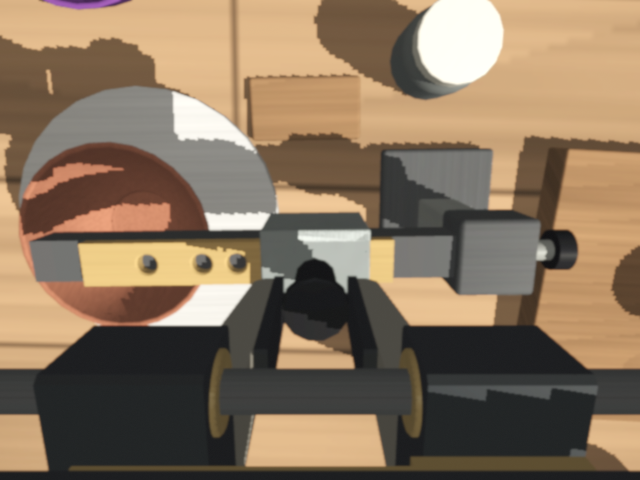

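Call:
drive_tool([
  [0, 0, 0, 0, 0, 0, 0],
  [0, 0, 0, 0, 0, 0, 0],
  [0, 0, 0, 0, 0, 0, 0],
])

```text
time_s: 3.85
tcp_pos: [550.3, -66.6, 169.1]
eef_rot: [0.494, 0.506, -0.494, 0.506]
wrist_force: [0.4, 0.4, 1.8]
opening: 0.288
```

Run:
```python
from h import *
s=read_state();print(s['tcp_pos'],s['wrist_force'],s['opening'])
```

```text
[550.26727025 -66.59739028 169.12139366] [0.41084507 0.37598186 1.80452287] 0.28810315392276753
```

Call:
drive_tool([
  [45, 0, 0, 0, 0, 0, 0],
  [45, 0, 0, 0, 0, 0, 0],
  [45, 3, 0, 0, 0, 0, 0],
  [45, 0, 0, 0, 0, 0, 0],
  [0, 0, 0, 0, 0, 0, 0],
  [0, 0, 0, 0, 0, 0, 0],
  [0, 0, 0, 0, 0, 0, 0],
  [0, 0, 0, 0, 0, 0, 0],
])

```text
time_s: 4.65
tcp_pos: [550.1, -66.6, 165.9]
eef_rot: [0.494, 0.506, -0.494, 0.506]
wrist_force: [-0.1, -0.1, -1.1]
opening: 0.289
```

Run:
```python
from h import *
s=read_state();print(s['tcp_pos'],s['wrist_force'],s['opening'])
a,d=grab_frame('wrist');save('w4.png',cv2.resize(a[200:400,200:440],(720,600)))
```

```text
[550.0662265  -66.59037139 165.86792096] [-0.12812016 -0.10662975 -1.06145841] 0.28857227004897834
```

View pics/w4.png

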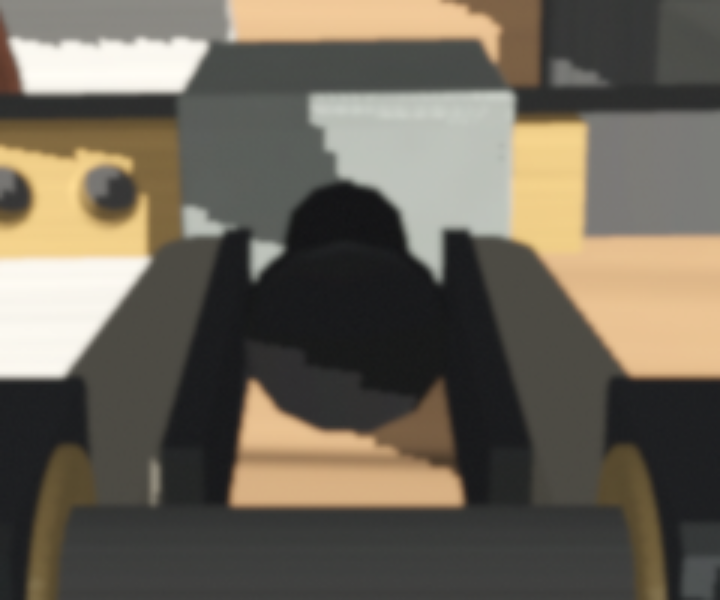

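Call:
drive_tool([
  [0, -3, 0, 0, 0, 0, 0],
  [0, -3, 0, 0, 0, 0, 0],
  [0, -3, 0, 0, 0, 0, 0],
  [0, -3, 0, 0, 0, 0, 0],
  [0, 0, 0, 0, 0, 0, 0],
])

```text
time_s: 5.2
tcp_pos: [549.8, -66.5, 177.5]
eef_rot: [0.494, 0.506, -0.494, 0.506]
wrist_force: [3.8, 0.3, -11.6]
opening: 0.285
```

Run:
```python
from h import *
s=read_state();print(s['tcp_pos'],s['wrist_force'],s['opening'])
a,d=grab_frame('wrist');save('w5.png',cv2.resize(a[200:400,200:440],(720,600)))
```

```text
[549.7909925  -66.52941636 177.522219  ] [  3.83700172   0.27521349 -11.5721685 ] 0.28510256640639164
```

View pics/w5.png

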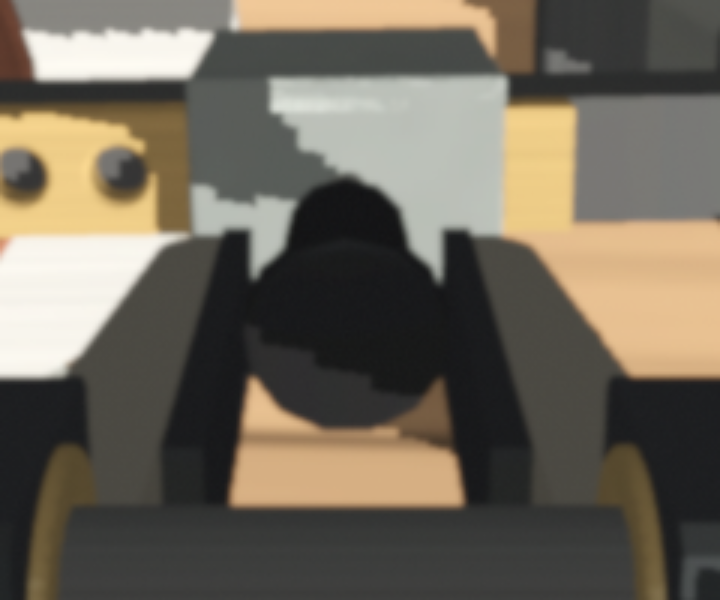

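Run:
```python
from h import *
s=read_state();q=s['eef_rot'];p=np.array([550.27,-66.585,169.14])
a=cv2.imread('pics/w3.png');g=cv2.cvtColor(a,cv2.COLOR_BGR2GRAY).astype(int)
print(g[264,136:252])
for u in(147.5,202.5,236.5):print(wplane(u,264,147,p,q))
for u in(148,203):print(wplane(u,264,147,p,q))
```

```text
[213 197 177 166 162 158 151 138 124 116 115 114 108  94  71  56  53  53
  55  63  96 143 181 201 207 208 208 208 208 208 208 208 208 208 208 208
 208 208 208 208 209 209 209 209 209 209 209 209 209 209 209 208 208 212
 215 210 192 172 160 150 133 110 101 104 102  88  69  56  54  55  54  54
  54  55  67  99 143 181 202 208 209 209 209 209 209 209 209 211 214 215
 206 186 165 152 141 126 108  93  85  81  72  61  55  54  54  54  53  54
  57  73 107 145 169 165 136 110]
[546.91235942  24.41384871 147.        ]
[547.69227104  -5.45008914 147.        ]
[548.17420967 -23.90421271 147.        ]
[546.91945123  24.14229333 147.        ]
[547.69935942  -5.72151326 147.        ]
```

Call:
drive_tool([
  [0, 0, 0, -3, 0, 0, 0],
  [0, 0, 0, -6, 0, 0, 0],
  [0, 0, 0, -8, 0, 0, 0],
  [0, 0, 0, -8, 0, 0, 0],
  [0, 0, 0, -8, 0, 0, 0],
  [0, 0, 0, -8, 0, 0, 0],
  [0, 0, 0, -8, 0, 0, 0],
  [0, 0, 0, -6, 0, 0, 0],
  [0, 0, 0, -3, 0, 0, 0],
  [0, 0, 0, 0, 0, 0, 0],
  [0, 0, 0, 0, 0, 0, 0],
])

```text
time_s: 6.35
tcp_pos: [547.9, -8.1, 177.5]
eef_rot: [0.494, 0.507, -0.494, 0.505]
wrist_force: [-1.6, -1.3, -10.8]
opening: 0.286
```

Run:
```python
from h import *
s=read_state();print(s['tcp_pos'],s['wrist_force'],s['opening'],s['torque'])
```

```text
[547.88308767  -8.08860432 177.45185217] [ -1.5565609   -1.28854137 -10.84886747] 0.28602884121201827 [-0.18134677  0.24101505 -0.00442059]
```

Call:
drive_tool([
  [0, 0, 0, -2.6, 0, 0, 0],
  [0, 0, 0, 0, 0, 0, 0],
  [0, 1.2, 0, 0, 0, 0, 0],
  [0, 1.2, 0, 0, 0, 0, 0],
  [0, 1, 0, 0, 0, 0, 0],
  [0, 0.6, 0, 0, 0, 0, 0],
  [0, 0, 0, 0, 0, 0, 0],
])

```text
time_s: 7.05
tcp_pos: [548.0, -6.2, 173.7]
eef_rot: [0.493, 0.507, -0.494, 0.506]
wrist_force: [-4.9, -3.5, -9.2]
opening: 0.287
```

Run:
```python
from h import *
s=read_state();print(s['tcp_pos'],s['wrist_force'],s['opening'],s['torque'])
a,d=grab_frame('wrist');save('w6.png',a)
```

```text
[547.99577992  -6.15739958 173.66242765] [-4.9252066  -3.54582572 -9.16309586] 0.287125832175155 [-0.59966893  0.83577892  0.04844872]
```

View pics/w6.png

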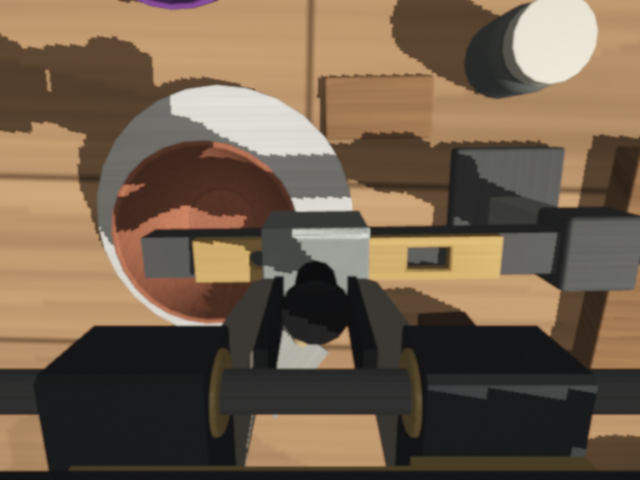

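Call:
drive_tool([
  [0, 0, 0, -0.6, 0, 0, 0],
  [0, 0.7, 0, 0, 0, 0, 0],
  [0, 0.7, 0, 0, 0, 0, 0],
  [0, 0, 0, 0, 0, 0, 0],
])

```text
time_s: 7.5
tcp_pos: [548.0, -5.8, 172.4]
eef_rot: [0.493, 0.506, -0.494, 0.506]
wrist_force: [-4.2, -4.5, -10.5]
opening: 0.291
```

Run:
```python
from h import *
s=read_state();print(s['tcp_pos'],s['wrist_force'],s['opening'],s['torque'])
```

```text
[548.01215309  -5.79048726 172.3790395 ] [ -4.21582445  -4.5139915  -10.53629738] 0.2913353473126187 [-0.65102331  0.81906476  0.00875175]
```

Call:
drive_tool([
  [0, 0.8, 0, 0, 0, 0, 0],
  [0, 0.8, 0, 0, 0, 0, 0],
  [0, 0, 0, 0, 0, 0, 0],
])

```text
time_s: 7.8
tcp_pos: [548.0, -5.8, 170.9]
eef_rot: [0.493, 0.506, -0.494, 0.506]
wrist_force: [-5.6, -3.8, -9.6]
opening: 0.292
```

Run:
```python
from h import *
s=read_state();print(s['tcp_pos'],s['wrist_force'],s['opening'],s['torque'])
```

```text
[548.03454234  -5.79007324 170.9010087 ] [-5.56723944 -3.80022599 -9.59166654] 0.29247769835663573 [-0.70973008  0.85272034  0.03226386]
```

Call:
drive_tool([
  [0, 1, 0, 0, 0, 0, 0],
  [0, 1, 0, 0, 0, 0, 0],
  [0, 1, 0, 0, 0, 0, 0],
  [0, 1, 0, 0, 0, 0, 0],
  [0, 0, 0, 0, 0, 0, 0],
])

```text
time_s: 8.3
tcp_pos: [548.1, -5.8, 167.1]
eef_rot: [0.493, 0.506, -0.494, 0.506]
wrist_force: [-5.0, -4.7, -8.3]
opening: 0.288
```

Run:
```python
from h import *
s=read_state();print(s['tcp_pos'],s['wrist_force'],s['opening'],s['torque'])
```

```text
[548.06864631  -5.82058395 167.12803978] [-5.03350137 -4.65178889 -8.33384321] 0.288095746501808 [-0.65833327  0.98132189  0.00125855]
```

Call:
drive_tool([
  [40, 0, 0, 0, 0, 0, 0],
  [50, 0, 0, 0, 0, 0, 0],
  [60, 0, 0, 0, 0, 0, 0],
  [60, 0, 0, 0, 0, 0, 0],
])

```text
time_s: 8.7
tcp_pos: [549.9, -5.4, 168.5]
eef_rot: [0.495, 0.505, -0.493, 0.507]
wrist_force: [0.5, 0.4, -0.6]
opening: 0.592
```

Run:
```python
from h import *
s=read_state();print(s['tcp_pos'],s['wrist_force'],s['opening'],s['torque'])
```

```text
[549.94919018  -5.38430249 168.50716969] [ 0.54450848  0.39987118 -0.57929143] 0.5924006970030814 [ 0.03925751 -0.00011345 -0.06573613]
```

Call:
drive_tool([
  [60, -20, 0, 0, 0, 0, 0],
  [60, -40, 0, 0, 0, 0, 0],
  [60, -45, 0, 0, 0, 0, 0],
  [60, 0, 0, 25, 0, 0, 0],
  [60, 0, 0, 0, 0, 0, 0],
  [60, 0, 0, 0, 0, 0, 0],
])

```text
time_s: 9.3
tcp_pos: [549.2, -30.3, 271.7]
eef_rot: [0.494, 0.506, -0.494, 0.506]
wrist_force: [-0.5, -0.4, -0.2]
opening: 0.601
```

Run:
```python
from h import *
s=read_state();p,q=s['tcp_pos'],s['eef_rot'];print(p,s['wrist_force'])
a,d=grab_frame('wrist');save('w7.png',a);np.savez('/tmp/w7.npz',a=a,d=d,p=p,q=q)
b,e=grab_frame('scene');save('s7.png',cv2.resize(b[200:340,250:410],(685,600),interpolation=cv2.INTER_CUBIC))
```

```text
[549.18509407 -30.32697914 271.72533873] [-0.46259672 -0.37466861 -0.15751576]
```

View pics/w7.png

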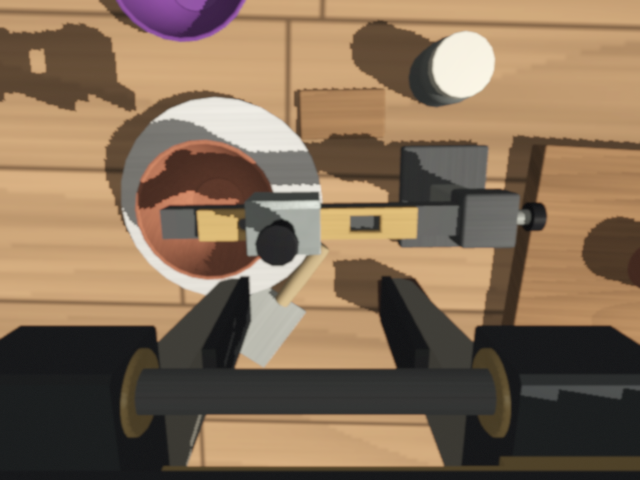

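View pics/s7.png

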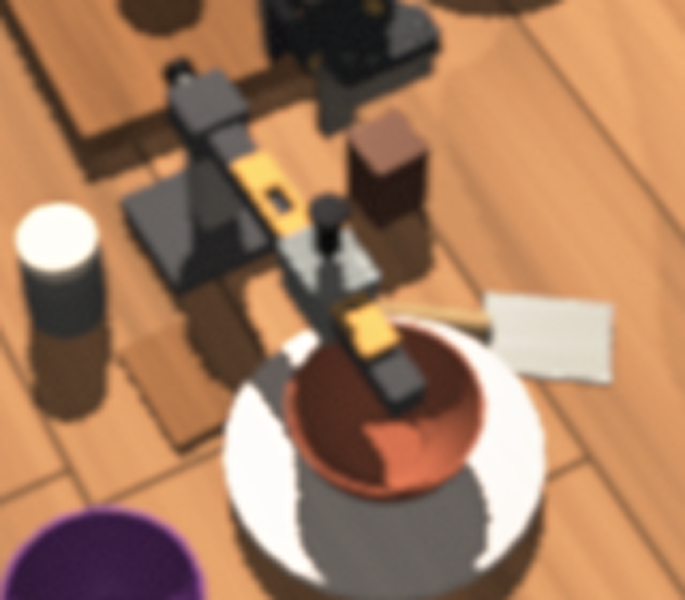

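Run:
```python
from h import *
f=np.load('/tmp/w7.npz');d=f['d'];p=f['p'];q=f['q']
for (u,v) in((277,243),(255,206),(310,206),(310,245),(230,215)):
    dd=np.median(d[v-3:v+4,u-3:u+4]);print(u,v,wdepth(u,v,dd,p,q).round(2))
```

```text
277 243 [549.82  -6.29 212.13]
255 206 [564.    14.67 159.33]
310 206 [564.99 -25.9  159.13]
310 245 [535.23 -26.55 159.05]
230 215 [554.28  35.9  146.25]
```

```bash
python3 -c "
from station import *
print(job_done())"
```

```text
the job is handed in; nothing more can be done
None
```

I set the gauge for the middle bowl, the pot on the turntable, and handed the job in at about 9.4 s.

- **What I did:** I pulled the plunger about 11.6 mm up out of the slot and slid the sleeve about 61 mm along the bar. I then lowered the pin into the middle hole. The downward pull on the gripper stayed at 8–11 N on the way down and no contact with the strip was felt. I let go and moved clear.
- **Plunger home:** the knob's top measured 212.1 mm after release, against 212.0 mm when it was parked home.
- **Sleeve position:** the last pictures show the sleeve at the middle hole, with the slot behind it empty. The turntable bowl, knife, rib, jar and block look as they did in the first picture. Both remaining checks agree:
  - The knob is at y ≈ -6 mm; I had measured the hole at -5.5 mm, with 1.5 mm of play.
  - The wrist force is near zero, so the gripper is touching nothing.

Two things did not go as expected:
- **Grip:** the pads closed on the knob's flange (about 26.5 mm opening) instead of its 20 mm body. I opened and tried once more 3 mm lower, with the same result. The flange grip held without noticeable slip.
- **Travel:** about 61 mm is just under the 62 mm minimum implied by the 70 ± 8 mm tolerance. I put this down to the sleeve's starting position and the calibration error.

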